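Load a slide cassette through the spring gate of a slide scanner

TASK

Set the grey slide cassette flat in the open loading lane of the slide scanner, round nose towards the spring gate, then push it along the lane, through the gate and not over it, until it has pressed the sprung stop hidden under the hood home to its firm end. The slides inside are glass, so push gently: feel the stop give way and then come up firm, and never ram it. Finally take the gripper out so that both gate leaves close behind the cassette, and leave the other things on the bench where they are.

Things in the scene. Friction and masses are not known exactly. Their poses are not given: they have to be found in the camera images.
- cassette_center (a point): Grey plastic slide cassette, loose, 300 g (+-1/3). Body 84 long x 44 wide x 22 high; front end half-round (radius 22) seen from above, rear end flat. On top, centred, a grip rib 50 long (along the cassette) x 10 wide x 16 high, so 38 high overall. This point: its middle, 19 above its underside; x points to the round nose, z up.
- cassette_nose (a point): Tip of the cassette's round nose, 42 ahead of its middle, 11 above the underside.
- cassette_rear (a point): Middle of the cassette's flat rear face, 42 behind its middle, 11 above the underside; the face to push on.
- scanner: Slide scanner, fixed: aluminium lane plate running into a low hood and a white console. Origin: lane centre line, in the plane of the closed gate, at bench height; x along the lane into the machine, y to the lane's left, z up. Lane floor 15 above the bench, plate 110 wide, x = -165 to 165. Console x = 165 to 415, 260 wide, 170 high.
- deck (a point): Loading place: lane centre line on the lane floor, 100 before the gate (scanner x = -100). The deck is open from x = -165 to -80; from -80 to -35 side walls form a funnel from 72 to 47 clear width; from -35 to -5 the walls leave 47. Walls 20 high above the lane floor, open on top.
- hood (a point): Middle of the hood's front edge, 60 above the bench, 75 past the gate. Hood: x = 75 to 165, 84 wide, tunnel 48 wide x 41 high. Between gate and hood the lane is open on top, walls (20 high, 47 clear) from x = 31. The sprung stop is inside: its untouched face lies somewhere between x = 112 and 142, different every time and not to be seen.
- gate_left (a joint): Left gate leaf, steel, 27 long x 30 high x 3 thick, upright hinge at scanner x = 0, y = +28, post 38 high. 0 = closed, grows as it swings into the machine (about 1.4 rad beside the cassette). A light spring closes it; the nose needs 3 to 8 N to pass both leaves. It can close only when the cassette's rear is over 28 past the gate and the fingers are out.
- gate_right (a joint): Right gate leaf, the same, hinge at y = -28.
- stop (a joint): Sprung stop in the hood: 0 untouched, grows in metres as the nose pushes it back, firm end at 0.009. Starts to move at 4 N, then 400 N/m more (7.6 N just before the end); the cassette's friction in the lane, 1 to 8 N, comes on top. It stays where pushed. Home: 0.007 or more. Over 22 N on it breaks slides.
- oil_bottle: Bystander: small amber bottle, 32 diameter, 60 high; origin under its middle.
- dish: Bystander: clear round dish, 70 diameter, 15 high; origin under its middle.
- slide_box: Bystander: white slide box 85 x 55 x 34 high; origin under its middle.
Not all that is in view belongs to the job. Leave any purple or turquoise look-alike of the part that bears cassette_center alone.

How it is judged:
By the outcome, as a careful person would: the job done as asked, in the order asked, and still so for the second after the job is handed in, with the robot touching nothing.
It also fails if it takes over 70 s, if anything falls off the work surface, if the arm or the gripper's body presses on something with over 40 N, if the wrist force passes 120 N, or if a joint passes its speed limit or range.

ROBOT

A 6-joint arm with a two-finger parallel gripper is mounted at the origin on the work surface. World frame = base frame: x ahead of the robot, y to its left, z up, the work surface at z = 0. Lengths are in m, angles in rad, forces in N, time in s.
With the tool pointing down it reaches from about 0.3 to 0.875 m from the base axis. Payload 6.4 kg.
Tool frame: the origin (TCP) lies on the mounting face of the last link; the fingertips stand 166 mm ahead of it and the grasp point (between the pads) lies 147 mm ahead of it (bot.grasp_offset is the distance from the TCP to the grasp point, in m); z points along the fingers, y is the direction in which the jaws open and shut (so a half turn about z gives the same grasp; the last joint's range is limited). The gripper opens to 88 mm and grips with 3 to 60 N. Pads are 18 mm wide; open, the fingers measure 123 mm over their backs; the gripper's body (75 mm by 187 mm) begins 45 mm behind the grasp point.
Start: joints at [0.955, 0.181, 1.607, -0, 1.354, -0.206], TCP at [0.229, 0.527, 0.405] pointing down, gripper open.
Joint ranges: [-2.99, 2.99], [-0.89, 2.07], [0.3, 2.58], [-1.14, 4.28], [0, 2.63], [-3.12, 3.12]. Speed limits (rad/s): [2.57, 2.57, 3.01, 3.14, 3.14, 3.14].

INTERFACE

Orientations are given as a unit quaternion [w, x, y, z].
In Python, from plant import monitor, imaging, bot gives the robot as it stands.
- The arm moves only by the shell command python3 -m pendant 'ROWS' [OPENING] [FORCE]. ROWS is JSON, a list of rows, each an object of numbers: "dx", "dy", "dz": the shift along the tool's x, y, z in cm; "rx", "ry", "rz": the turn, a rotation vector about the tool's x, y, z in degrees. In form: [{"dx": .., "dy": .., "dz": .., "rx": .., "ry": .., "rz": ..}, ...]. A call has 1 to 20 rows; each row shifts and turns the pose as measured when the row begins, along the tool's axes as they then stand; what a row does not reach is not made up. A row lasts 1/8 s, in which the tool goes at most 62.5 mm and 10.7 degrees, less where a joint would pass 70% of its speed; a pose out of reach is approached as far as the arm can. A call is refused whole if a number of a shift passes 6.25 or a number of a turn 10.7, either way. A call with a gripper value outside its range is refused whole. OPENING is the closure, from 0 (fully open) to 1 (shut), set as the call begins (- or left out, the last holds). The fingers move at their own pace and stop on an object; FORCE is the grip in N (left out, the last holds). Time passes only in rows, so rows that do not move let the fingers close. It gives the time, the measured TCP pose, the force and the opening at its end, in the units of the state.
- monitor.get_state(): the state, without advancing time (a new reading comes with each control period).
- imaging.camera(name): name is "scene" or "top" or "wrist"; returns (picture, depth): 400x640x3 uint8, red, green, blue; 400x640 float32, m along the optical axis (not along the pixel's ray), 0 where there is no reading.
- imaging.camera_info(name): a dict with "intrinsics" (3x3 intrinsics, pixels), "camera_from_world" (4x4, takes a point from world to camera coordinates). Camera axes: x right, y down, z forward; pixel columns grow to the right and rows downward; lengths in m; the calibration is good to about 2 mm. The wrist camera is an equidistant fisheye: a pixel r from the principal point sees the ray r / f radians off the axis. A picture is of the moment at which its call begins: read the wrist's pose just before it. camera_info takes no time and is no camera call; for the wrist camera it gives the pose at the moment of the call.
- bot.sign_off(): hands the job in, once; it reports no verdict.
Trained networks look in the newest picture that a camera, given by its name, has taken for a name from the list of things; names that differ only in an ending like _2 or _b are one class to them, and where a whole thing is asked for, a point or a joint stands for the part that bears it (a point fixed in the world has none). Each returns a list of dicts, best first, with "p" (0 to 1); they miss things now and then, are a little off and sometimes report something else, mostly with a low value. They report only what shows in the picture. A call takes as long as a camera call. They do not tell look-alikes from the thing itself.
- imaging.regions_of(camera, name): "pixels" (400x640 bool, what is visible of it) and "bbox" ([centre column, centre row, width, height] in pixels, round what is visible of it).
- imaging.tip_of(camera, name): "uv" ([column, row] in pixels: a listed point, or the origin of a listed thing).
The state is a dict: "t": time; "qpos": joint angles; "qvel": joint speeds; "effort": joint torques, N m; "position": TCP position; "tcp_rot": TCP orientation; "contact_force": force on the tool from outside, world axes, zero at the start; "moment": the same for the moment, N m; "width": opening from 0.0 (shut) to 1.0 (fully open).
Only numpy, scipy, OpenCV 4.12 (cv2) and the standard library are available. Lean on these libraries where they do the work, as an engineer would, in place of code of your own. Each camera call takes 0.05 s, during which the arm holds its last target. There are 200 camera calls.

## Working session

There is one attempt and no reset: what is moved stays moved. The work goes in short steps, Python scripts to look and compute and a shell command to move; the robot and the scene stay as the last step left them, time stands still between calls to the robot, and variables do not carry over. Pictures are saved under pics/ and viewed, about 8 in all and at most 12, crops included, and the job is handed in when it is done.

```bash
ls; mkdir -p pics; cat > h.py <<'E'
import numpy as np, cv2
from plant import monitor, imaging, bot
def cam(n):
    p,d=imaging.camera(n); i=imaging.camera_info(n)
    return p,d,np.array(i["intrinsics"]),np.array(i["camera_from_world"])
def unproj(uv,depth,K,T):
    uv=np.atleast_2d(uv).astype(float); z=np.atleast_1d(depth)
    c=np.stack([(uv[:,0]-K[0,2])/K[0,0]*z,(uv[:,1]-K[1,2])/K[1,1]*z,z],1)
    return (c-T[:3,3])@T[:3,:3]
def onplane(uv,zw,K,T):
    uv=np.atleast_2d(uv).astype(float)
    r=np.stack([(uv[:,0]-K[0,2])/K[0,0],(uv[:,1]-K[1,2])/K[1,1],np.ones(len(uv))],1)@T[:3,:3]
    o=-T[:3,:3].T@T[:3,3]
    return o+r*((zw-o[2])/r[:,2])[:,None]
def proj(P,K,T):
    c=np.atleast_2d(P)@T[:3,:3].T+T[:3,3]; q=c@K.T; return q[:,:2]/q[:,2:]
def save(n,p): cv2.imwrite("pics/"+n,p[:,:,::-1])
E
python3 - <<'E'
from h import *
for n in ("scene","top"):
    p,d,K,T=cam(n); save(n+"0.png",p); print(n,K.tolist(),(-T[:3,:3].T@T[:3,3]).round(3))
    for t in ("cassette_center","cassette_nose","cassette_rear","scanner","deck","hood","gate_left","gate_right","oil_bottle","dish","slide_box"):
        for r in imaging.tip_of(n,t)[:3]:
            u=np.array(r["uv"]); z=d[int(round(u[1])),int(round(u[0]))]
            print(t,round(r["p"],2),u.round(1),unproj(u,z,K,T).round(4)[0])
print(monitor.get_state())
E
```

```text
pics
scene [[413.6358429714984, 0.0, 308.50123015789615], [0.0, 413.6358429714984, 192.44519130221477], [0.0, 0.0, 1.0]] [1.241 0.226 0.749]
cassette_center 0.93 [379.1 189.6] [0.5172 0.2874 0.0222]
cassette_center 0.88 [357.6 157.1] [0.4151 0.2285 0.0329]
cassette_center 0.85 [439.9 189. ] [0.4992 0.4338 0.024 ]
cassette_nose 0.87 [373.6 210.2] [0.6007 0.275  0.038 ]
cassette_nose 0.79 [373.1 164.8] [0.4294 0.2701 0.0231]
cassette_nose 0.79 [455.  186.6] [4.617e-01 4.789e-01 3.000e-04]
cassette_rear 0.92 [339.1 159.2] [3.920e-01 1.792e-01 3.000e-04]
cassette_rear 0.86 [398.2 191.3] [0.5156 0.3338 0.0203]
cassette_rear 0.81 [421.7 189.5] [0.5045 0.3904 0.0222]
scanner 0.63 [226.5 194.5] [ 0.5881 -0.0766  0.0326]
deck 0.72 [259.5 194.4] [ 0.5603 -0.0035  0.0133]
hood 0.77 [190.6 175.8] [ 0.5325 -0.1867  0.0295]
hood 0.48 [322.9 276.1] [0.7785 0.1787 0.0207]Traceback (most recent call last):
  File "<stdin>", line 5, in <module>
ValueError: it knows: cassette_center, cassette_nose, cassette_rear, deck, dish, hood, oil_bottle, scanner, slide_box
```

```bash
python3 - <<'E'
from h import *
for n in ("top","scene"):
    p,d,K,T=cam(n); save(n+"0.png",p)
    if n=="scene": break
    print(n,K.tolist(),(-T[:3,:3].T@T[:3,3]).round(3))
    for t in ("cassette_center","cassette_nose","cassette_rear","scanner","deck","hood","oil_bottle","dish","slide_box"):
        for r in imaging.tip_of(n,t)[:3]:
            u=np.array(r["uv"]); z=d[int(round(u[1])),int(round(u[0]))]
            print(t,round(r["p"],2),u.round(1),unproj(u,z,K,T).round(4)[0])
print(monitor.get_state())
E
```

```text
top [[467.527619904637, 0.0, 319.4160184179218], [0.0, 467.527619904637, 213.1781297031054], [0.0, 0.0, 1.0]] [0.407 0.11  1.168]
cassette_center 0.85 [273.7 284.1] [0.4106 0.2289 0.0367]
cassette_center 0.7 [263.8 199.8] [0.6146 0.2612 0.04  ]
cassette_center 0.6 [251.5 245.2] [0.5023 0.2862 0.0391]
cassette_nose 0.96 [182.6 252.8] [0.4794 0.4506 0.0442]
cassette_nose 0.94 [269.4 247.8] [0.4999 0.2467 0.0043]
cassette_nose 0.88 [254.8 213.8] [0.5821 0.2846 0.0215]
cassette_rear 0.75 [291.1 286.2] [ 0.4067  0.1896 -0.002 ]
cassette_rear 0.74 [233.7 249.2] [ 0.4947  0.337  -0.0028]
cassette_rear 0.71 [271.4 184.2] [0.6628 0.2489 0.0007]
scanner 0.86 [409.2 229.7] [ 0.5515 -0.098   0.0239]
deck 0.73 [369.5 224.2] [ 0.5638 -0.001   0.0161]
hood 0.97 [442.3 229. ] [ 0.5562 -0.1812  0.0161]
oil_bottle 0.47 [305.2 146.9] [0.753  0.1638 0.0352]
dish 0.89 [337.2 299.1] [0.3787 0.0755 0.0155]
dish 0.63 [252.1 243.7] [0.5063 0.2855 0.0354]
slide_box 0.79 [357.3 148.7] [0.7521 0.0329 0.0328]
{'t': 0.9, 'qpos': array([ 9.54701901e-01,  1.80794295e-01,  1.60695328e+00, -1.83301774e-05,
        1.35379406e+00, -2.06284571e-01]), 'qvel': array([0.00074608, 0.00189949, 0.00068402, 0.00132177, 0.00052016,
       0.00149546]), 'effort': array([-1.48427080e-05, -4.33820343e+01, -3.42178524e+01,  7.02309958e-02,
        3.07630550e-02,  6.14505396e-06]), 'position': array([0.2290964 , 0.52742301, 0.40474028]), 'tcp_rot': array([1.83994698e-05, 2.03472145e-01, 9.79080735e-01, 1.98038760e-05]), 'contact_force': array([-0.79630398,  0.10650104, -0.27770254]), 'moment': array([-0.01038971,  0.01939963,  0.07383614]), 'width': 1.000071188518597}
```

View pics/top0.png

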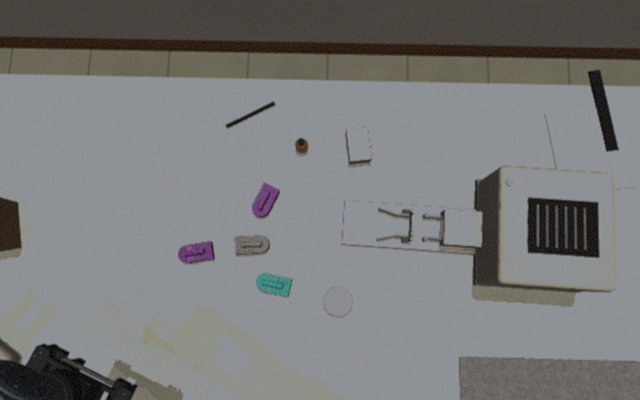

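View pics/scene0.png

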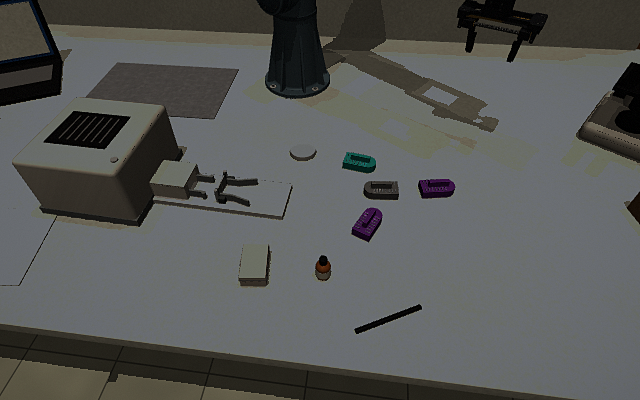

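The top view shows the grey cassette at about (252,245), nose to the right. The two purple look-alikes are at (197,252) and (265,199), and the turquoise one is at (274,285). The lane runs right from about (343,223), with the gate near x≈409 px and the hood front near 442. I'll go above the cassette and look from close by.

```bash
python3 -m pendant '[{"dx":-5,"dy":-1.6,"dz":1},{"dx":-5,"dy":-1.6,"dz":1},{"dx":-5,"dy":-1.6,"dz":1},{"dx":-5,"dy":-1.6,"dz":1},{"dx":-5,"dy":-1.6,"dz":1},{"dx":-5,"dy":-1.6,"dz":1},{"dx":-5,"dy":-1.6,"dz":1},{"rz":9.5},{"rz":9.5},{"rz":9.5},{"rz":9.5},{"rz":9.5},{"rz":9.5},{"rz":9.5},{}]' 0
cat >> h.py <<'E'
def wray(uv,K,T):
    uv=np.atleast_2d(uv).astype(float)
    a=(uv-K[:2,2])/np.array([K[0,0],K[1,1]]); r=np.linalg.norm(a,axis=1)+1e-12
    c=np.c_[a/r[:,None]*np.sin(r)[:,None],np.cos(r)]
    return c
def wplane(uv,zw,K,T):
    r=wray(uv,K,T)@T[:3,:3]; o=-T[:3,:3].T@T[:3,3]
    return o+r*((zw-o[2])/r[:,2])[:,None]
def wproj(P,K,T):
    c=np.atleast_2d(P)@T[:3,:3].T+T[:3,3]
    th=np.arctan2(np.hypot(c[:,0],c[:,1]),c[:,2]); ph=np.arctan2(c[:,1],c[:,0])
    return np.c_[K[0,0]*th*np.cos(ph)+K[0,2],K[1,1]*th*np.sin(ph)+K[1,2]]
def wunproj(uv,depth,K,T):
    c=wray(uv,K,T); c=c/c[:,2:]*np.atleast_1d(depth)[:,None]
    return (c-T[:3,3])@T[:3,:3]
def toolmove(target,R=None):
    from scipy.spatial.transform import Rotation
    s=monitor.get_state(); q=s["tcp_rot"]; M=Rotation.from_quat([q[1],q[2],q[3],q[0]]).as_matrix()
    return M.T@(np.array(target)-s["position"])*100, M
E
python3 - <<'E'
from h import *
s=monitor.get_state();print(s["t"],s["position"],s["tcp_rot"],s["qpos"])
p,d,K,T=cam("wrist"); save("w1.png",p); print(K.tolist(),T.round(3).tolist(),(-T[:3,:3].T@T[:3,3]).round(3))
for t in ("cassette_center","cassette_nose","cassette_rear","deck","hood","scanner"):
    for r in imaging.tip_of("wrist",t)[:4]:
        u=np.array(r["uv"]); z=d[int(round(u[1])),int(round(u[0]))]
        print(t,round(r["p"],2),u.round(1),wunproj(u,z,K,T).round(4)[0])
E
```

```text
0.9 [0.2290964  0.52742301 0.40474028] [1.83994698e-05 2.03472145e-01 9.79080735e-01 1.98038760e-05] [ 9.54701901e-01  1.80794295e-01  1.60695328e+00 -1.83301774e-05
  1.35379406e+00 -2.06284571e-01]
[[309.70691628693146, 0.0, 316.33680339727437], [0.0, 309.70691628693146, 196.36748917201666], [0.0, 0.0, 1.0]] [[0.399, 0.917, -0.001, -0.576], [0.875, -0.38, 0.299, -0.042], [0.274, -0.12, -0.954, 0.39], [0.0, 0.0, 0.0, 1.0]] [0.159 0.559 0.384]
cassette_center 0.95 [323.5 341.9] [0.4773 0.4321 0.0336]
cassette_center 0.68 [202.4 335.4] [0.408  0.2459 0.0224]
cassette_center 0.58 [253.3 368.5] [0.2037 0.5239 0.3378]
cassette_nose 0.97 [347.5 324.1] [0.2147 0.5438 0.319 ]
cassette_nose 0.86 [237.1 370. ] [0.2017 0.5212 0.3393]
cassette_nose 0.85 [221.6 332.1] [0.4191 0.275  0.011 ]
cassette_rear 0.77 [298.4 344.1] [0.4771 0.3892 0.0218]
cassette_rear 0.75 [275.2 354.6] [0.5018 0.3322 0.0047]invalid input
```

View pics/w1.png

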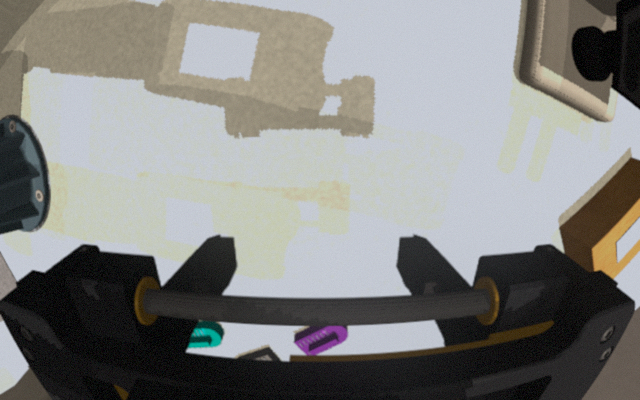

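Rows seem to need every key. The camera looks past the tool's +x side, so I'll go a bit beyond the cassette to see it.

```bash
python3 -m pendant '[{"dx":-5.5,"dy":-3.2,"dz":0.5,"rx":0,"ry":0,"rz":0},{"dx":-5.5,"dy":-3.2,"dz":0.5,"rx":0,"ry":0,"rz":0},{"dx":-5.5,"dy":-3.2,"dz":0.5,"rx":0,"ry":0,"rz":0},{"dx":-5.5,"dy":-3.2,"dz":0.5,"rx":0,"ry":0,"rz":0},{"dx":-5.5,"dy":-3.2,"dz":0.5,"rx":0,"ry":0,"rz":0},{"dx":-5.5,"dy":-3.2,"dz":0.5,"rx":0,"ry":0,"rz":0},{"dx":-5.5,"dy":-3.2,"dz":0.5,"rx":0,"ry":0,"rz":0},{"dx":-5.5,"dy":-3.2,"dz":0.5,"rx":0,"ry":0,"rz":0},{"dx":0,"dy":0,"dz":0,"rx":0,"ry":0,"rz":9.5},{"dx":0,"dy":0,"dz":0,"rx":0,"ry":0,"rz":9.5},{"dx":0,"dy":0,"dz":0,"rx":0,"ry":0,"rz":9.5},{"dx":0,"dy":0,"dz":0,"rx":0,"ry":0,"rz":9.5},{"dx":0,"dy":0,"dz":0,"rx":0,"ry":0,"rz":9.5},{"dx":0,"dy":0,"dz":0,"rx":0,"ry":0,"rz":9.5},{"dx":0,"dy":0,"dz":0,"rx":0,"ry":0,"rz":9.5},{"dx":0,"dy":0,"dz":0,"rx":0,"ry":0,"rz":0}]' 0
python3 - <<'E'
from h import *
s=monitor.get_state();print(s["t"],s["position"],s["tcp_rot"],s["qpos"])
p,d,K,T=cam("wrist"); save("w2.png",p); print((-T[:3,:3].T@T[:3,3]).round(3))
np.savez("w2.npz",p=p,d=d,K=K,T=T)
for t in ("cassette_center","cassette_nose","cassette_rear","deck","hood","scanner"):
    for r in imaging.tip_of("wrist",t)[:4]:
        u=np.array(r["uv"]); z=d[int(round(u[1])),int(round(u[0]))]
        print(t,round(r["p"],2),u.round(1),wunproj(u,z,K,T).round(4)[0])
E
```

```text
t: 3.25
position: [0.5298, 0.1196, 0.3668]
tcp_rot: [0.001, 0.719, 0.695, 0.004]
contact_force: [-0.7, -0.3, 1.5]
width: 1.003
3.25 [0.52977174 0.11962654 0.36676402] [0.00106833 0.71938048 0.69460633 0.00355387] [0.00251801 0.14513619 1.72787568 0.0035514  1.26197668 0.03648775]
[0.533 0.197 0.347]
cassette_center 0.91 [283.8  22.1] [0.5063 0.2821 0.0375]
cassette_center 0.89 [388.4  40.9] [0.61   0.2617 0.0347]
cassette_center 0.67 [203.   80.7] [0.4161 0.2306 0.0242]
cassette_nose 0.95 [208.3  44.3] [0.4223 0.2708 0.0204]
cassette_nose 0.84 [291.4  58.9] [0.5108 0.247  0.0116]
cassette_nose 0.77 [352.1  28.1] [ 5.781e-01  2.831e-01 -4.000e-04]
cassette_rear 0.77 [424.6  57.5] [0.6538 0.2485 0.0199]
cassette_rear 0.63 [195.8 118.4] [ 3.952e-01  1.900e-01 -2.000e-04]
deck 0.93 [346.4 268.8] [ 5.662e-01 -4.000e-04  1.480e-02]
scanner 0.6 [341.2 322. ] [0.5384 0.1429 0.2831]
```

View pics/w2.png

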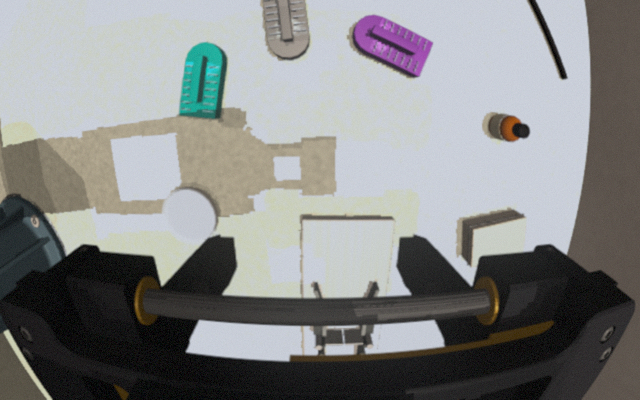

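The grey cassette is at the top edge (286,25), nose at about (291,58). The deck plate's rear edge runs from (302,216) to (392,217), and the gate is near (345,335). I'll shift forward for a clean look at the lane.

```bash
python3 -m pendant '[{"dx":-4.5,"dy":0.5,"dz":0,"rx":0,"ry":0,"rz":0},{"dx":-4.5,"dy":0.5,"dz":0,"rx":0,"ry":0,"rz":0},{"dx":-4.5,"dy":0.5,"dz":0,"rx":0,"ry":0,"rz":0},{"dx":-2,"dy":0.5,"dz":0,"rx":0,"ry":0,"rz":0},{"dx":0,"dy":0,"dz":0,"rx":0,"ry":0,"rz":0},{"dx":0,"dy":0,"dz":0,"rx":0,"ry":0,"rz":0}]'
python3 - <<'E'
from h import *
p,d,K,T=cam("wrist"); save("w3.png",p)
np.savez("w3.npz",p=p,d=d,K=K,T=T)
for t in ("deck","hood","scanner"):
    for r in imaging.tip_of("wrist",t)[:2]:
        u=np.array(r["uv"]); z=d[int(round(u[1])),int(round(u[0]))]
        print(t,round(r["p"],2),u.round(1),wunproj(u,z,K,T).round(4)[0])
E
```

```text
t: 4.35
position: [0.5448, -0.0391, 0.3664]
tcp_rot: [0.001, 0.717, 0.697, 0.004]
contact_force: [0.2, -0.3, -0.1]
width: 0.998
deck 0.9 [332.9 141.7] [ 0.5673 -0.0027  0.0139]
hood 0.7 [324.7 298.1] [ 0.5494 -0.0129  0.2752]
scanner 0.85 [326.7 220.2] [ 0.5587 -0.0924  0.0154]
```

View pics/w3.png

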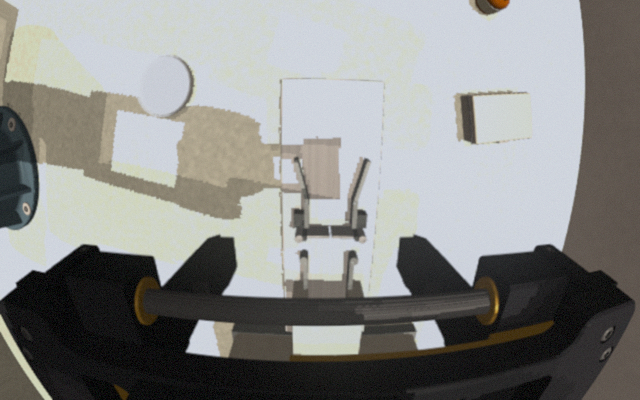

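The lane is clear here. The plate's rear edge runs from (282,79) to (384,81), the funnel walls from (297,160) and (365,160) to the gate posts at about (298,237) and (362,238), and the hood walls from about y=255. Now I'll fit the lane from depth.

```bash
python3 - <<'E'
from h import *
f=np.load("w3.npz");p,d,K,T=[f[k] for k in "pdKT"]
vv,uu=np.mgrid[0:400,0:640]
P=wunproj(np.c_[uu.ravel(),vv.ravel()],d.ravel(),K,T).reshape(400,640,3)
ok=d>0
x,y,z=P[...,0],P[...,1],P[...,2]
pl=ok&(abs(z-.015)<.005)&(x>.45)&(x<.68)&(y<.10)&(y>-.09)
# flat places only
n,l,st,c=cv2.connectedComponentsWithStats(pl.astype(np.uint8))
k=1+st[1:,4].argmax(); m=l==k
print("plate",st[k],np.median(z[m]),"bench",np.median(z[ok&(x>.7)&(abs(z)<.01)]))
L=[];R=[];
for yy in np.arange(-.08,.05,.005):
    b=m&(abs(y-yy)<.0025)
    if b.sum()>20: L.append((yy,np.percentile(x[b],.5)));R.append((yy,np.percentile(x[b],99.5)))
L,R=np.array(L),np.array(R)
print(np.c_[L,R[:,1]].round(4).tolist())
for A in(L,R):
    q=np.polyfit(A[:,0],A[:,1],1); print("x=",q, "res",np.std(A[:,1]-np.polyval(q,A[:,0])))
print("rear edge y by x", [(xx,np.percentile(y[m&(abs(x-xx)<.004)],99.5).round(4)) for xx in np.arange(.52,.61,.01)])
w=ok&(z>.028)&(z<.041)&(abs(x-.563)<.06)&(y<.03)&(y>-.2)
po=ok&(z>.046)&(z<.058)&(abs(x-.563)<.06)&(y<-.05)&(y>-.14)
for yy in np.arange(-.19,.0,.01):
    b=w&(abs(y-yy)<.005); 
    if b.sum()>3: 
        a=np.sort(x[b]); print("wall",yy.round(3),a.min().round(4),a.max().round(4),"inner",a[a<.563].max().round(4) if (a<.563).any() else None,a[a>.563].min().round(4) if (a>.563).any() else None)
n,l,st,c=cv2.connectedComponentsWithStats(po.astype(np.uint8))
for i in range(1,n):
    if st[i,4]>3: b=l==i; print("post",c[i].round(1),st[i,4],P[b].mean(0).round(4),x[b].min().round(4),x[b].max().round(4))
E
```

```text
plate [  281    78   104   142 12997] 0.014680939835264303 bench -0.0001483900394116787
[[-0.08, 0.5067, 0.6161], [-0.075, 0.507, 0.6157], [-0.07, 0.5073, 0.6154], [-0.065, 0.5076, 0.6178], [-0.06, 0.5081, 0.6176], [-0.055, 0.5083, 0.6174], [-0.05, 0.5086, 0.6185], [-0.045, 0.509, 0.6184], [-0.04, 0.5093, 0.6182], [-0.035, 0.5095, 0.6182], [-0.03, 0.5098, 0.6195], [-0.025, 0.5113, 0.6192], [-0.02, 0.5115, 0.6192], [-0.015, 0.5118, 0.6203], [-0.01, 0.512, 0.62], [-0.005, 0.5123, 0.6196], [0.0, 0.5113, 0.6205], [0.005, 0.5115, 0.6201], [0.01, 0.5119, 0.6198], [0.015, 0.512, 0.6198], [0.02, 0.5126, 0.6212], [0.025, 0.5125, 0.6211], [0.03, 0.5128, 0.6211], [0.035, 0.513, 0.6221], [0.04, 0.5131, 0.6221], [0.045, 0.5133, 0.6212]]
x= [0.05379576 0.51148582] res 0.0005569538919379172
x= [0.04557281 0.62003178] res 0.0005799878528902005
rear edge y by x [(np.float64(0.52), np.float64(0.0676)), (np.float64(0.53), np.float64(0.0671)), (np.float64(0.54), np.float64(0.0656)), (np.float64(0.55), np.float64(0.0652)), (np.float64(0.56), np.float64(0.065)), (np.float64(0.5700000000000001), np.float64
[... 430 characters left out ...]
 0.5829
wall -0.13 0.5267 0.5925 inner 0.5349 0.5834
wall -0.1 0.5235 0.602 inner 0.5629 0.5635
wall -0.09 0.5221 0.6022 inner 0.5378 0.5848
wall -0.08 0.5225 0.6027 inner 0.5382 0.5851
wall -0.07 0.535 0.5911 inner 0.5386 0.5854
wall -0.06 0.5337 0.5941 inner 0.5387 0.5859
wall -0.05 0.5319 0.5961 inner 0.537 0.5899
wall -0.04 0.5291 0.6001 inner 0.5352 0.5939
wall -0.03 0.5267 0.6031 inner 0.5325 0.5964
wall -0.02 0.5257 0.6044 inner 0.5308 0.5991
post [300.7 237.3] 102 [ 0.5301 -0.0967  0.051 ] 0.524 0.5397
post [320.4 236.3] 32 [ 0.5507 -0.0981  0.0467] 0.5418 0.5599
post [338.9 236.5] 30 [ 0.5704 -0.099   0.0469] 0.562 0.5791
post [359.1 238. ] 99 [ 0.5915 -0.0997  0.051 ] 0.5811 0.5977
```

The lane fits well (walls 46.8 mm clear, plate at z=15 mm). The centre line is x≈0.5653+0.046·y, with the gate at y≈-0.099. Now a close look at the cassette.

```bash
python3 -m pendant '[{"dx":5.8,"dy":-1.2,"dz":1.5,"rx":0,"ry":0,"rz":0},{"dx":5.8,"dy":-1.2,"dz":1.5,"rx":0,"ry":0,"rz":0},{"dx":5.8,"dy":-1.2,"dz":1.5,"rx":0,"ry":0,"rz":0},{"dx":4.8,"dy":-1.2,"dz":1.5,"rx":0,"ry":0,"rz":0},{"dx":0,"dy":0,"dz":0,"rx":0,"ry":0,"rz":0},{"dx":0,"dy":0,"dz":0,"rx":0,"ry":0,"rz":0}]'
python3 - <<'E'
from h import *
p,d,K,T=cam("wrist"); save("w4.png",p)
np.savez("w4.npz",p=p,d=d,K=K,T=T)
for t in ("cassette_center","cassette_nose","cassette_rear"):
    for r in imaging.tip_of("wrist",t)[:4]:
        u=np.array(r["uv"]); print(t,round(r["p"],2),u.round(1),wplane(u,.019 if 'cen' in t else .011,K,T).round(4)[0])
vv,uu=np.mgrid[0:400,0:640]
P=wunproj(np.c_[uu.ravel(),vv.ravel()],d.ravel(),K,T).reshape(400,640,3)
x,y,z=P[...,0],P[...,1],P[...,2]
near=(d>0)&(np.hypot(x-.506,y-.287)<.075)
sat=p.max(2).astype(int)-p.min(2); 
for nm,m in (("body",near&(z>.008)&(z<.045)&(sat<60)),("rib",near&(z>.03)&(z<.045)&(sat<60))):
    n,l,st,c=cv2.connectedComponentsWithStats(m.astype(np.uint8)); k=1+st[1:,4].argmax(); b=l==k
    q=P[b]; r=cv2.minAreaRect((q[:,:2]*1000).astype(np.float32)); pc=np.cov(q[:,:2].T); w,v=np.linalg.eigh(pc)
    print(nm,st[k],np.median(q[:,2]).round(4),"rect",r,"mean",q.mean(0).round(4),"axis",v[:,1].round(4))
E
```

```text
t: 5.3
position: [0.5018, 0.1935, 0.3066]
tcp_rot: [0.003, 0.715, 0.699, 0.005]
contact_force: [1.2, 0.1, -0.2]
width: 0.997
cassette_center 0.66 [314.9  80.9] [0.5071 0.2904 0.019 ]
cassette_center 0.64 [436.3 113. ] [0.6158 0.2637 0.019 ]
cassette_center 0.61 [211.1 150.7] [0.4121 0.2339 0.019 ]
cassette_nose 0.86 [218.2 107.7] [0.4193 0.272  0.011 ]
cassette_nose 0.85 [317.8 130.1] [0.5086 0.2471 0.011 ]
cassette_nose 0.84 [392.6  95.3] [0.5763 0.2783 0.011 ]
cassette_rear 0.71 [471.  128.7] [0.6574 0.2501 0.011 ]
cassette_rear 0.61 [308.1  35.1] [0.5023 0.3328 0.011 ]
body [ 284   33   60   99 4708] 0.0219 rect ((507.0050964355469, 289.3211669921875), (44.52471923828125, 84.7683334350586), 4.784204959869385) mean [0.5067 0.2913 0.0243] axis [-0.0831  0.9965]
rib [305  50  20  63 768] 0.0375 rect ((506.9263916015625, 289.57708740234375), (10.437921524047852, 50.61750793457031), 5.161694049835205) mean [0.5071 0.2891 0.0375] axis [-0.0795  0.9968]
```

View pics/w4.png

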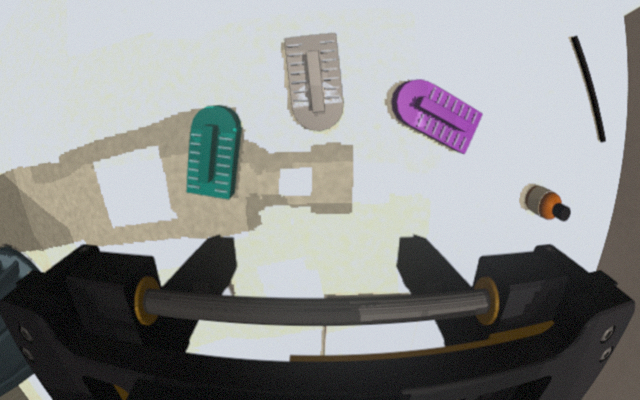

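The depth fit is consistent: body 84.8×44.5 mm, rib 50.6×10.4 mm, tops at 22 and 37.5 mm. The cassette's middle is at (0.507, 0.2895) and its nose is about 5° off -y. I'll work out the grasp move.

```bash
cat >> h.py <<'E'
from scipy.spatial.transform import Rotation as Ro
def plan(xyz,yaw):
    "delta in tool axes (cm) and rotvec (deg); yaw = world angle of tool x, tool down"
    s=monitor.get_state(); q=s["tcp_rot"]; M=Ro.from_quat([q[1],q[2],q[3],q[0]]).as_matrix()
    c,n=np.cos(np.radians(yaw)),np.sin(np.radians(yaw))
    W=np.array([[c,n,0],[n,-c,0],[0,0,-1]])
    print("t",s["t"],"F",s["contact_force"].round(2),"pos",s["position"].round(4),"w",round(s["width"],3))
    print("shift cm",(M.T@(np.array(xyz)-s["position"])*100).round(2),"turn",np.degrees(Ro.from_matrix(M.T@W).as_rotvec()).round(2))
E
python3 -c "
from h import *
plan([.5069,.2895,.192],95)"
```

```text
t 5.5 F [-0.66 -0.33  0.11] pos [0.5023 0.1921 0.3068] w 0.999
shift cm [ 9.71  0.06 11.51] turn [ 0.7  -0.16 -6.54]
```

```bash
python3 -m pendant '[{"dx":0,"dy":0,"dz":0,"rx":0.7,"ry":-0.16,"rz":-6.5},{"dx":3.3,"dy":0.4,"dz":1,"rx":0,"ry":0,"rz":0},{"dx":3.3,"dy":0.4,"dz":2,"rx":0,"ry":0,"rz":0},{"dx":3.1,"dy":0.4,"dz":2,"rx":0,"ry":0,"rz":0},{"dx":0,"dy":0,"dz":0,"rx":0,"ry":0,"rz":0},{"dx":0,"dy":0,"dz":0,"rx":0,"ry":0,"rz":0}]' 0.5 20
python3 -c "
from h import *
plan([.5069,.2895,.192],95)"
```

```text
t: 6.25
position: [0.511, 0.2854, 0.2588]
tcp_rot: [0.002, 0.679, 0.734, 0.002]
contact_force: [-0.7, 0.9, -1.5]
width: 0.5
t 6.25 F [-0.67  0.92 -1.5 ] pos [0.511  0.2854 0.2588] w 0.5
shift cm [ 0.45 -0.41  6.67] turn [ 0.35  0.03 -0.51]
```

```bash
python3 -m pendant '[{"dx":0.45,"dy":-0.4,"dz":1.5,"rx":0.35,"ry":0,"rz":-0.5},{"dx":0,"dy":0,"dz":2,"rx":0,"ry":0,"rz":0},{"dx":0,"dy":0,"dz":1,"rx":0,"ry":0,"rz":0},{"dx":0,"dy":0,"dz":0,"rx":0,"ry":0,"rz":0}]'
python3 -c "
from h import *
plan([.5069,.2895,.192],95)"
```

```text
t: 6.75
position: [0.5073, 0.2868, 0.2131]
tcp_rot: [0.001, 0.677, 0.736, 0.0]
contact_force: [-0.3, 0.3, -0.1]
width: 0.499
t 6.75 F [-0.26  0.33 -0.08] pos [0.5073 0.2868 0.2131] w 0.499
shift cm [ 0.27 -0.03  2.11] turn [ 0.08  0.02 -0.2 ]
```

```bash
python3 -m pendant '[{"dx":0.2,"dy":0,"dz":1,"rx":0,"ry":0,"rz":-0.2},{"dx":0.1,"dy":0,"dz":0.8,"rx":0,"ry":0,"rz":0},{"dx":0,"dy":0,"dz":0.3,"rx":0,"ry":0,"rz":0},{"dx":0,"dy":0,"dz":0,"rx":0,"ry":0,"rz":0}]'
python3 -c "
from h import *
plan([.5069,.2895,.192],95)"
python3 -m pendant '[{"dx":0,"dy":0,"dz":0,"rx":0,"ry":0,"rz":0},{"dx":0,"dy":0,"dz":0,"rx":0,"ry":0,"rz":0},{"dx":0,"dy":0,"dz":0,"rx":0,"ry":0,"rz":0},{"dx":0,"dy":0,"dz":0,"rx":0,"ry":0,"rz":0},{"dx":0,"dy":0,"dz":0,"rx":0,"ry":0,"rz":0},{"dx":0,"dy":0,"dz":0,"rx":0,"ry":0,"rz":0}]' 1 20
```

```text
t: 7.25
position: [0.5076, 0.2901, 0.1917]
tcp_rot: [0.001, 0.675, 0.737, 0.001]
contact_force: [-0.0, 0.4, 0.4]
width: 0.497
t 7.25 F [-0.    0.41  0.39] pos [0.5076 0.2901 0.1917] w 0.497
shift cm [-0.05 -0.08 -0.03] turn [ 0.18 -0.01  0.01]
t: 8.0
position: [0.5075, 0.2902, 0.1923]
tcp_rot: [0.001, 0.675, 0.737, 0.001]
contact_force: [-0.9, 0.9, 0.8]
width: 0.109
```

Gripped: the opening is 9.6 mm, which matches the rib. Lift and carry over the deck.

```bash
python3 -m pendant '[{"dx":0,"dy":0,"dz":-1.5,"rx":0,"ry":0,"rz":0},{"dx":0,"dy":0,"dz":-3,"rx":0,"ry":0,"rz":0},{"dx":0,"dy":0,"dz":-3,"rx":0,"ry":0,"rz":0},{"dx":0,"dy":0,"dz":0,"rx":0,"ry":0,"rz":4},{"dx":0,"dy":0,"dz":0,"rx":0,"ry":0,"rz":3.6},{"dx":0,"dy":0,"dz":0,"rx":0,"ry":0,"rz":0}]'
python3 -c "
from h import *
plan([.5654,.0014,.24],87.4)"
```

```text
t: 8.75
position: [0.5071, 0.29, 0.2727]
tcp_rot: [0.001, 0.724, 0.69, 0.002]
contact_force: [-0.0, 0.6, -3.1]
width: 0.109
t 8.75 F [-0.03  0.64 -3.12] pos [0.5071 0.29   0.2727] w 0.109
shift cm [-28.54   7.2    3.28] turn [ 0.23 -0.04 -0.17]
```

```bash
python3 -m pendant '[{"dx":-4,"dy":1,"dz":0,"rx":0.2,"ry":0,"rz":-0.2},{"dx":-4.1,"dy":1.0,"dz":0,"rx":0,"ry":0,"rz":0},{"dx":-4.1,"dy":1.0,"dz":0,"rx":0,"ry":0,"rz":0},{"dx":-4.1,"dy":1.0,"dz":0,"rx":0,"ry":0,"rz":0},{"dx":-4.1,"dy":1.0,"dz":0,"rx":0,"ry":0,"rz":0},{"dx":-4.1,"dy":1.0,"dz":0,"rx":0,"ry":0,"rz":0},{"dx":-3,"dy":1.0,"dz":0.5,"rx":0,"ry":0,"rz":0},{"dx":-0.9,"dy":0.2,"dz":1,"rx":0,"ry":0,"rz":0},{"dx":0,"dy":0,"dz":0,"rx":0,"ry":0,"rz":0},{"dx":0,"dy":0,"dz":0,"rx":0,"ry":0,"rz":0}]'
python3 -c "
from h import *
plan([.5654,.0014,.2075],87.4)"
```

```text
t: 10.0
position: [0.5685, -0.0035, 0.2588]
tcp_rot: [-0.0, 0.717, 0.697, 0.001]
contact_force: [-0.5, 0.4, -3.1]
width: 0.11
t 10.0 F [-0.47  0.4  -3.14] pos [ 0.5685 -0.0035  0.2588] w 0.11
shift cm [ 0.47 -0.33  5.13] turn [ 0.04 -0.11  0.95]
```

```bash
python3 -m pendant '[{"dx":0.5,"dy":-0.3,"dz":1,"rx":0,"ry":-0.1,"rz":0.9},{"dx":0,"dy":0,"dz":2,"rx":0,"ry":0,"rz":0},{"dx":0,"dy":0,"dz":1,"rx":0,"ry":0,"rz":0},{"dx":0,"dy":0,"dz":0,"rx":0,"ry":0,"rz":0}]'
python3 -c "
from h import *
plan([.5654,.0014,.2075],87.4)"
```

```text
t: 10.5
position: [0.5645, 0.0061, 0.217]
tcp_rot: [-0.0, 0.722, 0.692, 0.0]
contact_force: [-0.8, 0.1, -3.7]
width: 0.111
t 10.5 F [-0.78  0.12 -3.68] pos [0.5645 0.0061 0.217 ] w 0.111
shift cm [-0.47  0.11  0.95] turn [ 0.01 -0.05  0.21]
```

```bash
python3 -m pendant '[{"dx":-0.4,"dy":0.1,"dz":0.4,"rx":0,"ry":0,"rz":0.2},{"dx":0,"dy":0,"dz":0.3,"rx":0,"ry":0,"rz":0},{"dx":0,"dy":0,"dz":0.2,"rx":0,"ry":0,"rz":0},{"dx":0,"dy":0,"dz":0.1,"rx":0,"ry":0,"rz":0}]'
python3 -c "
from h import *
plan([.5654,.0014,.2075],87.4)"
```

```text
t: 11.0
position: [0.5661, 0.0018, 0.2078]
tcp_rot: [0.001, 0.723, 0.691, 0.001]
contact_force: [-0.5, 0.1, -3.1]
width: 0.106
t 11.0 F [-0.49  0.06 -3.12] pos [0.5661 0.0018 0.2078] w 0.106
shift cm [-0.05 -0.07  0.03] turn [ 0.15 -0.02 -0.01]
```

```bash
for i in 1 2 3; do python3 -m pendant '[{"dx":0,"dy":-0.02,"dz":0.05,"rx":0,"ry":0,"rz":0},{"dx":0,"dy":0,"dz":0,"rx":0,"ry":0,"rz":0}]' | grep -E "pos|force"; done
```

```text
position: [0.5661, 0.0018, 0.2077]
contact_force: [0.2, -0.2, -2.5]
position: [0.5661, 0.0019, 0.2075]
contact_force: [-0.4, -0.4, -2.7]
position: [0.566, 0.0019, 0.2075]
contact_force: [-0.6, -0.3, -1.4]
```

```bash
python3 -m pendant '[{"dx":0,"dy":0,"dz":0.06,"rx":0,"ry":0,"rz":0},{"dx":0,"dy":0,"dz":0.04,"rx":0,"ry":0,"rz":0},{"dx":0,"dy":0,"dz":0,"rx":0,"ry":0,"rz":0}]' 
python3 -m pendant '[{"dx":0,"dy":0,"dz":0,"rx":0,"ry":0,"rz":0},{"dx":0,"dy":0,"dz":0,"rx":0,"ry":0,"rz":0},{"dx":0,"dy":0,"dz":0,"rx":0,"ry":0,"rz":0},{"dx":0,"dy":0,"dz":-2,"rx":0,"ry":0,"rz":0},{"dx":0,"dy":0,"dz":-3,"rx":0,"ry":0,"rz":0},{"dx":0,"dy":0,"dz":-3,"rx":0,"ry":0,"rz":0},{"dx":0,"dy":0,"dz":-2,"rx":0,"ry":0,"rz":0},{"dx":0,"dy":0,"dz":0,"rx":0,"ry":0,"rz":0}]' 0.5
python3 - <<'E'
from h import *
p,d,K,T=cam("top"); big=cv2.resize(p[180:280,320:500],None,fx=4,fy=4,interpolation=cv2.INTER_CUBIC); save("t5.png",big)
p,d,K,T=cam("wrist"); save("w5.png",p)
vv,uu=np.mgrid[0:400,0:640]
P=wunproj(np.c_[uu.ravel(),vv.ravel()],d.ravel(),K,T).reshape(400,640,3)
x,y,z=P[...,0],P[...,1],P[...,2]
m=(d>0)&(z>.048)&(z<.058)&(abs(x-.565)<.02)&(abs(y)<.05); q=P[m]
if len(q)>20: print("rib",len(q),np.median(q[:,2]),cv2.minAreaRect((q[:,:2]*1000).astype(np.float32)))
E
```

```text
t: 12.12
position: [0.5661, 0.002, 0.2074]
tcp_rot: [0.001, 0.723, 0.691, 0.002]
contact_force: [-1.4, 0.8, 0.0]
width: 0.11
t: 13.12
position: [0.5666, 0.0015, 0.3158]
tcp_rot: [0.004, 0.723, 0.691, 0.003]
contact_force: [0.2, -0.3, -0.5]
width: 0.503
rib 739 0.05131295467054078 ((566.7648315429688, 2.1868362426757812), (48.73303985595703, 10.176148414611816), 86.93610382080078)
```

View pics/t5.png

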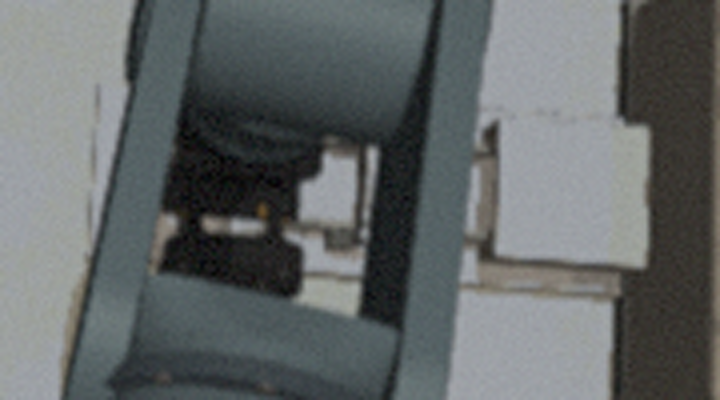

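The top view is mostly hidden by the arm, but the wrist depth puts the rib at (0.5668, 0.0022), z=51 mm, yaw about 87°. So the cassette is flat on the deck, about 1.4 mm off centre. Next I'll close the fingers and go behind its rear face.

```bash
python3 -m pendant '[{"dx":3,"dy":0,"dz":0,"rx":0.4,"ry":0,"rz":0},{"dx":4,"dy":0,"dz":2,"rx":0,"ry":0,"rz":0},{"dx":0.5,"dy":0,"dz":3,"rx":0,"ry":0,"rz":0},{"dx":0,"dy":0,"dz":2,"rx":0,"ry":0,"rz":0},{"dx":0,"dy":0,"dz":0,"rx":0,"ry":0,"rz":0},{"dx":0,"dy":0,"dz":0,"rx":0,"ry":0,"rz":0}]' 1 20
python3 -c "
from h import *
plan([.5687,.074,.187],87.4)"
```

```text
t: 13.98
position: [0.5669, 0.0787, 0.2364]
tcp_rot: [-0.003, 0.723, 0.69, -0.003]
contact_force: [-0.1, -0.4, 0.5]
width: 0.004
t 13.975 F [-0.11 -0.36  0.55] pos [0.5669 0.0787 0.2364] w 0.004
shift cm [-0.46  0.25  4.94] turn [-0.54  0.   -0.07]
```

```bash
python3 -m pendant '[{"dx":-0.3,"dy":0.2,"dz":1,"rx":-0.5,"ry":0,"rz":0},{"dx":0,"dy":0,"dz":2,"rx":0,"ry":0,"rz":0},{"dx":0,"dy":0,"dz":1,"rx":0,"ry":0,"rz":0},{"dx":0,"dy":0,"dz":0,"rx":0,"ry":0,"rz":0}]'
python3 -c "
from h import *
plan([.5687,.074,.187],87.4)"
```

```text
t: 14.48
position: [0.5702, 0.0742, 0.1969]
tcp_rot: [0.002, 0.724, 0.69, 0.002]
contact_force: [0.3, -0.3, 0.1]
width: 0.008
t 14.475 F [ 0.31 -0.27  0.14] pos [0.5702 0.0742 0.1969] w 0.008
shift cm [-0.03 -0.15  0.99] turn [ 0.28  0.02 -0.15]
```

```bash
python3 -m pendant '[{"dx":0,"dy":-0.15,"dz":0.6,"rx":0.25,"ry":0,"rz":0},{"dx":0,"dy":0,"dz":0.4,"rx":0,"ry":0,"rz":0},{"dx":0,"dy":0,"dz":0,"rx":0,"ry":0,"rz":0},{"dx":-0.5,"dy":0,"dz":0,"rx":0,"ry":0,"rz":0},{"dx":-0.4,"dy":0,"dz":0,"rx":0,"ry":0,"rz":0},{"dx":-0.4,"dy":0,"dz":0,"rx":0,"ry":0,"rz":0}]'
python3 -m pendant '[{"dx":-0.4,"dy":0,"dz":0,"rx":0,"ry":0,"rz":0},{"dx":-0.4,"dy":0,"dz":0,"rx":0,"ry":0,"rz":0}]'
python3 -m pendant '[{"dx":-0.4,"dy":0,"dz":0,"rx":0,"ry":0,"rz":0},{"dx":-0.4,"dy":0,"dz":0,"rx":0,"ry":0,"rz":0},{"dx":-0.4,"dy":0,"dz":0,"rx":0,"ry":0,"rz":0}]'
python3 -c "
from h import *
plan([.5665,.03,.187],87.4)"
```

```text
t: 15.22
position: [0.5689, 0.0605, 0.1882]
tcp_rot: [0.001, 0.724, 0.69, 0.001]
contact_force: [0.1, -0.1, -0.4]
width: 0.006
t: 15.48
position: [0.5686, 0.0519, 0.1883]
tcp_rot: [0.001, 0.724, 0.69, 0.001]
contact_force: [-0.5, 2.5, -0.7]
width: 0.004
t: 15.85
position: [0.5679, 0.0396, 0.1883]
tcp_rot: [0.001, 0.724, 0.69, 0.002]
contact_force: [-0.5, 2.1, 0.6]
width: 0.003
t 15.85 F [-0.45  2.14  0.64] pos [0.5679 0.0396 0.1883] w 0.003
shift cm [-0.97 -0.09  0.13] turn [ 0.22 -0.05 -0.14]
```

Contact at TCP y≈0.053, as predicted, with about 2 N of friction. I'll push on towards and through the gate in modest steps.

```bash
python3 -m pendant '[{"dx":-0.4,"dy":-0.08,"dz":0.05,"rx":0.2,"ry":0,"rz":-0.1},{"dx":-0.4,"dy":0,"dz":0,"rx":0,"ry":0,"rz":0},{"dx":-0.4,"dy":0,"dz":0,"rx":0,"ry":0,"rz":0},{"dx":-0.4,"dy":0,"dz":0,"rx":0,"ry":0,"rz":0}]'
python3 -m pendant '[{"dx":-0.4,"dy":0,"dz":0,"rx":0,"ry":0,"rz":0},{"dx":-0.4,"dy":0,"dz":0,"rx":0,"ry":0,"rz":0},{"dx":-0.4,"dy":0,"dz":0,"rx":0,"ry":0,"rz":0},{"dx":-0.4,"dy":0,"dz":0,"rx":0,"ry":0,"rz":0}]'
python3 -c "
from h import *
plan([.565,-.006,.187],87.4)"
```

```text
t: 16.35
position: [0.5665, 0.0229, 0.1882]
tcp_rot: [-0.0, 0.723, 0.691, 0.001]
contact_force: [-0.3, 2.6, 1.1]
width: 0.007
t: 16.85
position: [0.5657, 0.0057, 0.1883]
tcp_rot: [-0.0, 0.723, 0.691, 0.001]
contact_force: [-0.2, 3.1, 1.6]
width: 0.006
t 16.85 F [-0.16  3.13  1.56] pos [0.5657 0.0057 0.1883] w 0.006
shift cm [-1.18 -0.02  0.12] turn [ 0.06 -0.08 -0.04]
```

```bash
for i in 1 2 3 4 5; do python3 -m pendant '[{"dx":-0.3,"dy":0,"dz":0,"rx":0,"ry":0,"rz":0},{"dx":-0.3,"dy":0,"dz":0,"rx":0,"ry":0,"rz":0},{"dx":-0.3,"dy":0,"dz":0,"rx":0,"ry":0,"rz":0}]' | grep -E "pos|force"; done
python3 -c "
from h import *
plan([.565-.046*.04,-.04,.187],87.4)"
```

```text
position: [0.5653, -0.0039, 0.1882]
contact_force: [0.4, 3.0, 2.0]
position: [0.5647, -0.0117, 0.1883]
contact_force: [0.0, 8.3, 2.3]
position: [0.5642, -0.018, 0.1883]
contact_force: [0.8, 10.0, 3.8]
position: [0.5636, -0.0234, 0.1884]
contact_force: [0.2, 11.7, 3.7]
position: [0.5631, -0.0279, 0.1884]
contact_force: [0.6, 12.9, 4.5]
t 18.725 F [ 0.64 12.88  4.48] pos [ 0.5631 -0.0279  0.1884] w 0.007
shift cm [-1.21  0.07  0.11] turn [-0.04 -1.62 -0.06]
```

Force at the gate is 13 N and the tool is pitching 1.6°. I'll look before going on.

```bash
python3 - <<'E'
from h import *
p,d,K,T=cam("scene"); a=cv2.resize(p[140:240,140:320],None,fx=4,fy=4,interpolation=cv2.INTER_CUBIC)
save("s6.png",a)
p,d,K,T=cam("wrist"); b=p[200:380,200:440]; save("w6.png",p)
# rib height profile in lane frame from scene depth
p,d,K,T=cam("scene")
vv,uu=np.mgrid[0:400,0:640]; P=unproj(np.c_[uu.ravel(),vv.ravel()],d.ravel(),K,T)
for yy in np.arange(-.14,-.02,.01):
    m=(abs(P[:,1]-yy)<.004)&(abs(P[:,0]-(.5653+.046*yy))<.006)&(P[:,2]<.075); print(yy.round(3),m.sum(),P[m,2].max().round(4) if m.any() else None,np.median(P[m,2]).round(4) if m.any() else None)
E
```

```text
-0.14 9 0.0165 0.0156
-0.13 8 0.0167 0.0144
-0.12 1 0.0138 0.0138
-0.11 13 0.0386 0.0358
-0.1 3 0.0531 0.0513
-0.09 0 None None
-0.08 0 None None
-0.07 0 None None
-0.06 0 None None
-0.05 0 None None
-0.04 0 None None
-0.03 0 None None
```

View pics/s6.png

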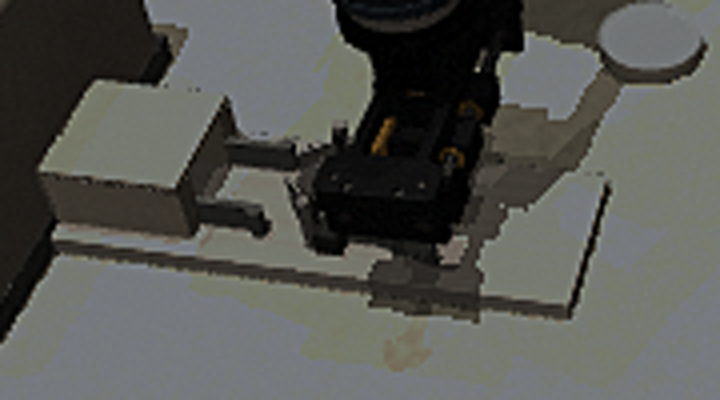

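The nose is between the opening leaves, its top is at about 36–38 mm (so flat on the lane, not riding over), and one leaf shows ajar at (300,200). I'll continue while correcting the pitch.

```bash
for i in 1 2 3 4; do python3 -m pendant '[{"dx":-0.3,"dy":0,"dz":0,"rx":0,"ry":-0.5,"rz":0},{"dx":-0.3,"dy":0,"dz":0,"rx":0,"ry":-0.5,"rz":0},{"dx":-0.3,"dy":0,"dz":0,"rx":0,"ry":-0.3,"rz":0}]' | grep -E "pos|force"; done
python3 -c "
from h import *
plan([.5653-.046*.05,-.05,.187],87.4)"
```

```text
position: [0.5625, -0.0322, 0.1883]
contact_force: [1.1, 13.0, 3.6]
position: [0.5621, -0.0372, 0.1882]
contact_force: [2.3, 9.7, 2.0]
position: [0.5616, -0.0433, 0.188]
contact_force: [1.1, 8.1, 1.5]
position: [0.5611, -0.0507, 0.1877]
contact_force: [1.4, 5.1, 1.2]
t 20.375 F [1.42 5.14 1.24] pos [ 0.5611 -0.0507  0.1877] w 0.005
shift cm [0.08 0.18 0.07] turn [-0.06  2.23  0.08]
```

Through the gate; the force has dropped to 5 N. On towards the stop zone (TCP y ≈ -0.118 to -0.148).

```bash
for i in 1 2 3; do python3 -m pendant '[{"dx":-0.4,"dy":0.06,"dz":0.02,"rx":0,"ry":0.7,"rz":0},{"dx":-0.4,"dy":0.03,"dz":0,"rx":0,"ry":0,"rz":0},{"dx":-0.4,"dy":0,"dz":0,"rx":0,"ry":0,"rz":0},{"dx":-0.3,"dy":0,"dz":0,"rx":0,"ry":0,"rz":0}]' | grep -E "pos|force"; done
python3 -c "
from h import *
plan([.5653-.046*.115,-.115,.187],87.4)"
```

```text
position: [0.5609, -0.0633, 0.1879]
contact_force: [0.5, 7.0, 2.4]
position: [0.5607, -0.0757, 0.1881]
contact_force: [0.9, 6.5, 2.2]
position: [0.5606, -0.0879, 0.1882]
contact_force: [0.2, 6.8, 4.3]
t 21.875 F [0.19 6.77 4.3 ] pos [ 0.5606 -0.0879  0.1882] w 0.003
shift cm [-2.71  0.05  0.07] turn [-0.4  -1.01  0.15]
```

```bash
for i in 1 2 3 4; do python3 -m pendant '[{"dx":-0.3,"dy":0.02,"dz":0,"rx":-0.1,"ry":-0.3,"rz":0},{"dx":-0.3,"dy":0,"dz":0,"rx":0,"ry":-0.2,"rz":0},{"dx":-0.3,"dy":0,"dz":0,"rx":0,"ry":-0.2,"rz":0}]' | grep -E "pos|force"; done
python3 -c "
from h import *
plan([.5653-.046*.115,-.115,.187],87.4)"
```

```text
position: [0.5602, -0.095, 0.1881]
contact_force: [1.0, 7.8, 2.9]
position: [0.5597, -0.1021, 0.1881]
contact_force: [1.3, 7.3, 3.2]
position: [0.5591, -0.1091, 0.188]
contact_force: [0.2, 7.6, 3.4]
position: [0.5585, -0.1163, 0.1878]
contact_force: [0.7, 6.6, 3.4]
t 23.375 F [0.68 6.64 3.41] pos [ 0.5585 -0.1163  0.1878] w 0.007
shift cm [0.14 0.15 0.07] turn [-0.37  0.84  0.24]
```

```bash
for i in 1 2 3 4 5 6; do python3 -m pendant '[{"dx":-0.2,"dy":0.03,"dz":0,"rx":0,"ry":0,"rz":0},{"dx":-0.2,"dy":0.02,"dz":0,"rx":0,"ry":0,"rz":0}]' | grep -E "pos|force"; done
python3 -c "
from h import *
plan([.5653-.046*.13,-.13,.187],87.4)"
```

```text
position: [0.5586, -0.1189, 0.1878]
contact_force: [-0.3, 7.0, 3.3]
position: [0.5587, -0.1215, 0.1878]
contact_force: [0.9, 6.3, 2.9]
position: [0.5588, -0.1237, 0.1879]
contact_force: [0.6, 10.8, 5.2]
position: [0.559, -0.1248, 0.1879]
contact_force: [1.9, 12.2, 4.9]
position: [0.5592, -0.1258, 0.1879]
contact_force: [0.6, 10.9, 6.3]
position: [0.5593, -0.1267, 0.1879]
contact_force: [1.6, 12.7, 6.1]
t 24.875 F [ 1.63 12.69  6.15] pos [ 0.5593 -0.1267  0.1879] w 0.009
shift cm [-0.33  0.01  0.09] turn [-0.85 -0.83  0.33]
```

The stop was felt near TCP y≈-0.123: force rose from 6.5 to 10.8 N. Now I'll track the fingertip itself, since the tool tilts slightly.

```bash
cat >> h.py <<'E'
def tip():
    s=monitor.get_state(); q=s["tcp_rot"]; M=Ro.from_quat([q[1],q[2],q[3],q[0]])
    print("tip",(s["position"]+M.apply([0,0,.16])).round(4),"tcp_y",s["position"][1].round(4),"F",s["contact_force"].round(1),"t",s["t"])
E
python3 -c "from h import *; tip()"
for i in 1 2 3 4; do python3 -m pendant '[{"dx":-0.2,"dy":0,"dz":0,"rx":-0.1,"ry":0,"rz":0},{"dx":-0.2,"dy":0,"dz":0,"rx":-0.1,"ry":0,"rz":0}]' >/dev/null; python3 -c "from h import *; tip()"; done
```

```text
tip [ 0.5571 -0.1243  0.028 ] tcp_y -0.1267 F [ 1.6 12.7  6.1] t 24.875
tip [ 0.5571 -0.1242  0.028 ] tcp_y -0.1276 F [ 0.6 12.8  4.8] t 25.125
tip [ 0.5571 -0.1242  0.0281] tcp_y -0.1286 F [ 1.2 11.7  4.8] t 25.375
tip [ 0.5571 -0.1242  0.0281] tcp_y -0.1296 F [ 0.8 10.8  5.3] t 25.625
tip [ 0.5571 -0.1241  0.0281] tcp_y -0.1305 F [ 0.9 11.   5.5] t 25.875
```

The tip is stalled and the wrist just pitches, so I'll restore the pitch while pushing, in small increments.

```bash
for i in 1 2 3 4 5; do python3 -m pendant '[{"dx":-0.1,"dy":0,"dz":0,"rx":-0.1,"ry":-0.5,"rz":0},{"dx":-0.1,"dy":0,"dz":0,"rx":0,"ry":-0.5,"rz":0}]' >/dev/null; python3 -c "from h import *; tip()"; done
python3 -c "
from h import *
plan([.5653-.046*.13,-.13,.187],87.4)"
```

```text
tip [ 0.5569 -0.1245  0.0281] tcp_y -0.1291 F [ 2.8 12.   4.2] t 26.125
tip [ 0.5567 -0.1249  0.028 ] tcp_y -0.1278 F [ 1.8 11.9  4.6] t 26.375
tip [ 0.5565 -0.1255  0.0279] tcp_y -0.1265 F [ 3.2 11.7  3.1] t 26.625
tip [ 0.5565 -0.1262  0.0277] tcp_y -0.1252 F [ 3.8 12.1  2.3] t 26.875
tip [ 0.5564 -0.1267  0.0276] tcp_y -0.1239 F [ 4.2 11.6  3.7] t 27.125
t 27.125 F [ 4.16 11.56  3.71] pos [ 0.5573 -0.1239  0.1876] w 0.001
shift cm [-0.6   0.23  0.07] turn [-0.26  1.01  0.55]
```

```bash
for i in 1 2 3 4 5; do python3 -m pendant '[{"dx":-0.3,"dy":0.05,"dz":0,"rx":0,"ry":-0.25,"rz":0.1},{"dx":-0.3,"dy":0.03,"dz":0,"rx":0,"ry":-0.25,"rz":0.1}]' >/dev/null; python3 -c "from h import *; tip()"; done
python3 -c "
from h import *
plan([.5653-.046*.13,-.13,.187],87.4)"
```

```text
tip [ 0.5564 -0.1288  0.0276] tcp_y -0.1259 F [ 0.7 15.4  6.2] t 27.375
tip [ 0.5565 -0.1305  0.0276] tcp_y -0.1275 F [ 2.1 15.3  6. ] t 27.625
tip [ 0.5565 -0.1318  0.0276] tcp_y -0.1288 F [ 1.5 15.7  6.4] t 27.875
tip [ 0.5567 -0.1331  0.0276] tcp_y -0.1302 F [ 2.2 12.9  3.4] t 28.125
tip [ 0.557  -0.1337  0.0276] tcp_y -0.131 F [ 1.6 19.5  8.5] t 28.375
t 28.375 F [ 1.65 19.53  8.49] pos [ 0.5593 -0.131   0.1876] w 0.003
shift cm [ 0.1  -0.    0.06] turn [-0.79  1.   -0.32]
```

Force rose to 19.5 N after about 9.5 mm of tip travel, which looks like the firm end. Confirm with very small steps.

```bash
python3 -m pendant '[{"dx":0,"dy":0,"dz":0,"rx":0,"ry":0,"rz":0}]' >/dev/null; python3 -c "from h import *; tip()"; for i in 1 2 3; do python3 -m pendant '[{"dx":-0.2,"dy":0,"dz":0,"rx":0,"ry":-0.1,"rz":0}]' >/dev/null; python3 -c "from h import *; tip()"; done
```

```text
tip [ 0.5574 -0.133   0.0277] tcp_y -0.1303 F [ 3.  -1.8 -1. ] t 28.5
tip [ 0.5575 -0.1336  0.0277] tcp_y -0.1311 F [ 4.2 14.6  4.3] t 28.625
tip [ 0.5575 -0.1336  0.0277] tcp_y -0.1314 F [ 2.5 14.6  5.5] t 28.75
tip [ 0.5575 -0.1336  0.0277] tcp_y -0.1317 F [ 3.3 14.3  5. ] t 28.875
```

```bash
for i in 1 2 3; do python3 -m pendant '[{"dx":-0.26,"dy":0,"dz":0,"rx":0,"ry":-0.22,"rz":0}]' >/dev/null; python3 -c "from h import *; tip()"; done
```

```text
tip [ 0.5575 -0.1337  0.0277] tcp_y -0.132 F [ 3.9 18.8  5.8] t 29.0
tip [ 0.5575 -0.1336  0.0278] tcp_y -0.1321 F [ 3.  18.1  5.3] t 29.125
tip [ 0.5575 -0.1337  0.0278] tcp_y -0.1323 F [ 3.5 17.4  5.2] t 29.25
```

Firm: at 18 N the tip does not move, whereas at 15 N it had been advancing. I'll back off 2 mm and withdraw straight up.

```bash
python3 -m pendant '[{"dx":0.2,"dy":0,"dz":0,"rx":0,"ry":0,"rz":0},{"dx":0,"dy":0,"dz":0,"rx":0,"ry":0,"rz":0},{"dx":0.05,"dy":0,"dz":-0.5,"rx":0,"ry":0,"rz":0},{"dx":0,"dy":0,"dz":-1,"rx":0,"ry":0,"rz":0},{"dx":0,"dy":0,"dz":-1.5,"rx":0,"ry":0,"rz":0}]'
python3 -m pendant '[{"dx":0,"dy":0,"dz":-2,"rx":0,"ry":0,"rz":0},{"dx":0,"dy":0,"dz":-3,"rx":0,"ry":0,"rz":0},{"dx":0,"dy":0,"dz":-4,"rx":0,"ry":0,"rz":0},{"dx":0,"dy":0,"dz":-4,"rx":0,"ry":0,"rz":0},{"dx":0,"dy":0,"dz":-3,"rx":0,"ry":0,"rz":0},{"dx":0,"dy":0,"dz":0,"rx":0,"ry":0,"rz":0},{"dx":0,"dy":0,"dz":0,"rx":0,"ry":0,"rz":0}]'
python3 - <<'E'
from h import *
p,d,K,T=cam("wrist"); save("w7.png",p[150:400,160:480].repeat(2,0).repeat(2,1))
p,d,K,T=cam("scene"); save("s7.png",cv2.resize(p[140:240,140:320],None,fx=4,fy=4,interpolation=cv2.INTER_CUBIC))
E
```

```text
t: 29.88
position: [0.5599, -0.131, 0.2182]
tcp_rot: [-0.002, 0.725, 0.689, -0.009]
contact_force: [0.2, 0.2, 0.5]
width: 0.005
t: 30.75
position: [0.5597, -0.1299, 0.3898]
tcp_rot: [-0.002, 0.725, 0.688, -0.011]
contact_force: [-0.3, -0.6, -0.3]
width: 0.008
```

View pics/s7.png

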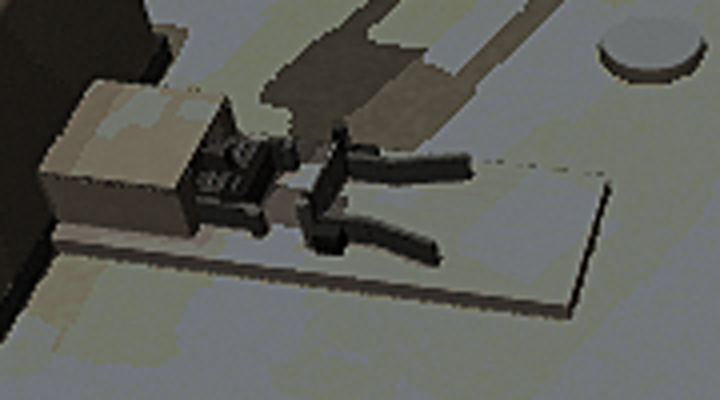

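View pics/w7.png

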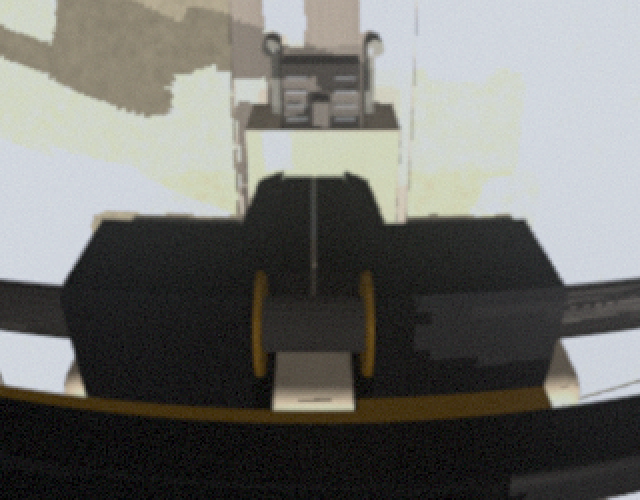

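```bash
python3 - <<'E'
from h import *
p,d,K,T=cam("wrist")
vv,uu=np.mgrid[0:400,0:640]; P=wunproj(np.c_[uu.ravel(),vv.ravel()],d.ravel(),K,T)
c=P[:,0]-(.5653+.046*P[:,1]); 
for yy in np.arange(-.18,-.09,.004):
    m=(d.ravel()>0)&(abs(P[:,1]-yy)<.002)&(abs(c)<.018)&(P[:,2]<.08)
    if m.sum()>2: print(yy.round(3),m.sum(),np.percentile(P[m,2],[10,50,90]).round(4))
leaf=(abs(c)<.026)&(P[:,2]>.038)&(P[:,2]<.05)&(P[:,1]>-.125)&(P[:,1]<-.07)
for a in np.arange(-.024,.025,.008):
    m=leaf&(abs(c-a)<.004); print("leaf",a.round(3),m.sum(),P[m].mean(0).round(4) if m.any() else None)
E
```

```text
-0.18 180 [0.0361 0.059  0.06  ]
-0.176 211 [0.0362 0.0581 0.06  ]
-0.172 129 [0.0358 0.0371 0.0574]
-0.168 104 [0.036  0.0382 0.0525]
-0.164 109 [0.0355 0.0366 0.0525]
-0.16 151 [0.0357 0.0373 0.0505]
-0.156 102 [0.0354 0.0363 0.0371]
-0.152 108 [0.0358 0.0373 0.039 ]
-0.148 117 [0.0357 0.0364 0.0379]
-0.144 261 [0.0148 0.0283 0.0367]
-0.14 108 [0.0136 0.0144 0.0155]
-0.136 101 [0.0135 0.0145 0.0153]
-0.132 107 [0.0135 0.0142 0.0154]
-0.128 101 [0.0134 0.0144 0.0153]
-0.124 101 [0.0134 0.0144 0.0154]
-0.12 111 [0.0134 0.0143 0.0152]
-0.116 97 [0.0131 0.0143 0.0152]
-0.112 107 [0.0135 0.0142 0.0152]
-0.108 107 [0.0135 0.0145 0.0152]
-0.104 23 [0.0134 0.0144 0.0154]
-0.1 141 [0.0152 0.0454 0.047 ]
-0.096 169 [0.0136 0.015  0.041 ]
-0.092 113 [0.0133 0.0143 0.0154]
leaf -0.024 23 [ 0.5377 -0.0975  0.0447]
leaf -0.016 32 [ 0.5449 -0.0979  0.0443]
leaf -0.008 28 [ 0.5528 -0.0983  0.0447]
leaf 0.0 23 [ 0.5606 -0.0987  0.0448]
leaf 0.008 31 [ 0.5689 -0.0991  0.045 ]
leaf 0.016 29 [ 0.5767 -0.0993  0.0448]
leaf 0.024 24 [ 0.5837 -0.0996  0.045 ]
```

Both leaves lie in one straight line in the gate plane. The cassette is flat (body top 36–37 mm, rib 52 mm above the bench), with its rear about 45 mm past the gate. Handing in.

```bash
python3 -c "
from h import *
s=monitor.get_state(); print(s['t'],s['contact_force'].round(2)); print(bot.sign_off())"
```

```text
30.9 [ 0.23 -0.15  0.08]
the job is handed in; nothing more can be done
None
```

I set the grey cassette flat on the deck, nose to the gate, pushed it through the gate on its rear face, and pressed the sprung stop to its firm end. Then I backed off and lifted the gripper straight out, handing in at t = 30.9 s.

- **Stop:** The force rose from about 6.5 N to 11–12 N where the stop was met. The fingertip then moved about 9.5 mm further while it gave way. It came up firm: at 17–19 N there was no further motion, and the highest push I read was 19.5 N, part of which was lane friction.
- **Last checks:** The wrist depth view shows both gate leaves closed in line. The cassette is flat with its rear about 45 mm past the gate, and the tool force is about zero.
- **What was less clean:** Passing the gate took 13 N in total, friction included, and near the stop the wrist pitched by about 1–2°, which I corrected as I went. The stop itself can't be seen, so "home" rests on force and travel alone.
- **Bystanders:** I never went near the bottle, dish, slide box or look-alikes with the tool low. The last picture still shows the dish, but I did not measure them all again at the end.

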